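Shoot the lock rod of the watch-band display case

TASK

Lock the display case: lift the long steel rod from its wooden rest and slide its round nose into the bore in the side of the case. When it is partway in let go, take hold again further back near the knob, and push on until the bolt inside has gone fully home, seating it against its stop with a firm push of about 15 N, never 25 N, which would split the woodwork. Leave the rod in the bore, and leave the other things on the slab where they are.

Things in the scene. Friction and masses are not known exactly. Their poses are not given: they have to be found in the camera images.
- case: Rosewood display case with a shut glass flap, fixed to the slab, 200 (x) x 260 (y) x 90 mm high (rails 85 mm, glass on top). Origin at the centre of its underside, z up; its 50 mm wide front rail (the -x side) holds the bore. It stands at any yaw within about 0.2 rad
- bore_mouth (a point): Centre of the mouth of the bore, a round hole 14.8 mm wide with a brass surround in the case's -y end face, 50 mm above the slab and 25 mm in from the front face of the rail. Its axes are those of the case: the bore runs level along the case's +y. Axis height 50 mm, solid wood for 10 mm round it or more. The rail's top is 35 mm above the bore axis
- bolt (a joint): Travel of the hidden bolt in the bore, m: 0 as found, 0.012 home against its hard stop. Its face waits 105 to 120 mm inside the mouth (unknown, differs every time). It drags with about 7 N all along its travel, stays where left (no spring), then stops dead: press it there with 10 to 25 N for a moment. Before it the rod slides almost freely. A steel stud in a slot on the rail's top rides with it
- rod: Loose steel lock rod, 0.15 kg, 192 mm long, along its own x: a 13 mm round shaft with a hemispherical nose at x = +96 mm, and a knob 22 mm wide and 12 mm long from x = -96 to -84 mm. Origin on the axis, midway along the length. It may turn about its own x. Let go with its nose some 50 mm in, it stays in the bore and its knob end droops a few mm
- rod_nose (a point): Very end of the rod's round nose, on its axis (rod x = +96 mm)
- rest: Fixed wooden rest that the rod lies in, axis 40 mm above the slab, rest x = rod x at the start. A grooved block 80 mm wide and 55 mm high hides the knob half (x from -109 to -27 mm); a slim notched post 28 mm wide, 48 mm high, at x = 57 to 67 mm carries the front. Between them (x -27 to 57 mm) the shaft is free to be gripped from above, over a base board 50 mm wide and 8 mm high. Origin at the underside, below the rod's midpoint. The rod lifts straight out
- mirror: Chrome pocket mirror, disc 64 mm wide, 8 mm high, loose; origin under its centre. Leave alone
- resin_band: Amber resin watch band, an open oval about 56 x 68 mm, 20 mm high, loose; origin under its centre. Leave alone
- loupe: Black eye loupe, 32 mm wide, 22 mm high, loose; origin under its centre. Leave alone
- caseback_wrench: Steel case-back wrench, 133 mm long along x, 50 mm wide, 12 mm high, loose; origin under its middle. Leave alone
- tin_tray: Tin tray with odd links, 120 x 100 x 18 mm high, loose; origin under its centre. Leave alone
There are look-alikes about, which are no part of the job. What is meant by the rod is not orange, and is the larger of those in its own colour.

How it is judged (in metres and radians):
On the way, in this order (a step that is already met when the one before it is completed fails the run):
1. the rod sits partway in the bore (nose 25 to 95 mm deep), let go (y of rod_nose in the frame of bore_mouth between 0.025 and 0.095 m and angle between the x axis of rod and the y axis of case, either way round below 0.12 rad and contact force between the fingers and rod below 0.1 N), for 0.2 s.
2. the rod is gripped again in its rear half (grasp behind rod x = -15 mm), nose still less than 105 mm deep (contact force between the fingers and rod above 3 N and x of the grasp point in the frame of rod below -0.015 m and y of rod_nose in the frame of bore_mouth below 0.105 m), for 0.1 s.
3. the rod has pushed the bolt home and seats it with a push of more than 10 N (contact force between rod and bolt above 10 N and value of joint bolt above 0.0105 m and y of rod_nose in the frame of bore_mouth above 0.112 m), for 0.1 s.
At the end, for the whole second after the job is handed in: The bolt has travelled at least 10.5 of its 12 mm and stayed there; the rod lies at rest in the bore, nose more than 112 mm inside the mouth and in line with the bore within 0.06 rad (value of joint bolt above 0.0105 m and y of rod_nose in the frame of bore_mouth above 0.112 m and angle between the x axis of rod and the y axis of case, either way round below 0.06 rad and linear speed of rod below 0.02 m/s); the robot touches nothing.
It fails at once if the rod presses on the bolt with more than 25 N (contact force between rod and bolt above 25 N).
It fails at once if the rod is rammed or jammed against the case with more than 50 N (contact force between rod and case above 50 N).
It fails at once if a bystander is shifted by more than 15 mm (distance of any of mirror, resin_band, loupe, caseback_wrench, tin_tray from where it was at the start of the episode above 0.015 m).
It also fails if it takes over 72 s, if anything falls off the work surface, if the arm or the gripper's body presses on something with over 40 N, if the wrist force passes 120 N, or if a joint passes its speed limit or range.

ROBOT

A 6-joint arm with a two-finger parallel gripper is mounted at the origin on the work surface. World frame = base frame: x ahead of the robot, y to its left, z up, the work surface at z = 0. Lengths are in m, angles in degrees, forces in N, time in s.
With the tool pointing down it reaches from about 0.35 to 0.8 m from the base axis. Payload 7.3 kg.
Tool frame: the origin (TCP) lies midway between the tips of the shut fingers; the grasp point (between the pads) lies 19 mm behind it; z points along the fingers, y is the line along which they close (so a half turn about z gives the same grasp; the last joint's range is limited). The gripper opens to 85 mm and grips with 20 to 120 N. Pads are 22 mm wide; open, the fingers measure 114 mm over their backs; the gripper's body (76 mm by 85 mm) begins 54 mm behind the grasp point. The pads swing forward as they close: fully open they stand 13 mm farther back than shut.
Start: joints at [-72.938, 19.595, 87.324, -0, 73.075, -8.365], TCP at [0.225, -0.474, 0.202] pointing down, gripper open.
Joint ranges: [-145.02, 145.02], [-44.19, 115.74], [2.07, 154.8], [-57.11, 237.11], [16.16, 152.29], [-177.93, 177.93]. Speed limits (degrees/s): [147.25, 147.25, 180, 180, 180, 180].

INTERFACE

Orientations are given as a 3x3 rotation matrix whose columns are the frame's x, y, z axes.
In Python, from workcell import * gives the robot as it stands.
- The arm moves only by the tool step_arm, never from a script. Its argument "deltas" is a list of rows, each a list of 3 entries, a list of its own where there are three numbers: the shift along the tool's x, y, z each as a share of 0.1 m, from -1 to 1, then the turn, a rotation vector about the tool's x, y, z each as a share of 360 degrees, from -1 to 1, then the opening, from 0 (shut) to 1 (fully open). A call has 1 to 8 rows; each row is the pose to reach, as a shift and turn from the pose commanded when the call began, along the tool's axes at that moment, turning the shorter way round; what a row does not reach only later rows make up. A row lasts 1/8 s, in which the tool goes at most 62.5 mm and 10.7 degrees, less where a joint would pass 70% of its speed; a pose out of reach is approached as far as the arm can. A call with a number of a shift or a turn outside -1 to 1 is refused whole. A call with a gripper value outside its range is refused whole. The fingers move at their own pace and stop on an object; "squeeze" is the grip in N (left out, the last holds). Time passes only in rows, so rows that repeat a pose let the fingers close. It gives the time, the measured TCP pose, the force, the opening and the grip force at its end, in the units of the state.
- get_state(): the state, without advancing time (a new reading comes with each control period).
- snapshot(name): name is "side" or "top" or "wrist"; returns the picture (480x640x3 uint8, blue, green, red); there is no depth.
- camera_model(name): a dict with "intrinsics" (3x3 intrinsics, pixels), "rvec" (rotation vector, rad) and "tvec" (3), from world to camera coordinates, as OpenCV has them. Camera axes: x right, y down, z forward; pixel columns grow to the right and rows downward; lengths in m; the calibration is good to about 2 mm. A picture is of the moment at which its call begins: read the wrist's pose just before it. camera_model takes no time and is no camera call; for the wrist camera it gives the pose at the moment of the call.
- sign_off(): hands the job in; it is judged then, once.
Trained networks look in the newest picture that a camera, given by its name, has taken for a name from the list of things; names that differ only in an ending like _2 or _b are one class to them, and where a whole thing is asked for, a point or a joint stands for the part that bears it (a point fixed in the world has none). Each returns a list of dicts, best first, with "confidence" (0 to 1); they miss things now and then, are a little off and sometimes report something else, mostly with a low value. They report only what shows in the picture. A call takes as long as a camera call. They do not tell look-alikes from the thing itself.
- boxes_of(camera, query): "box" ([centre column, centre row, width, height] in pixels, round what is visible of it).
- silhouettes(camera, query): "pixels" (480x640 bool, what is visible of it) and "box" ([centre column, centre row, width, height] in pixels, round what is visible of it).
The state is a dict: "t": time; "joints": joint angles; "dq": joint speeds; "effort": joint torques, N m; "ee_pos": TCP position; "tool_rot": TCP orientation; "force": force on the tool from outside, world axes, zero at the start; "torque": the same for the moment, N m; "gripper_width": finger opening in m; "grasp_force": force on a finger pad.
Only numpy, scipy, OpenCV 4.12 (cv2) and the standard library are available. Lean on these libraries where they do the work, as an engineer would, in place of code of your own. Each camera call takes 0.05 s, during which the arm holds its last target. There are 200 camera calls.

## Working session

There is one attempt and no reset: what is moved stays moved. The work goes in short steps, Python scripts to look and compute and a tool call to move; the robot and the scene stay as the last step left them, time stands still between calls to the robot, and variables do not carry over. Pictures are saved under pics/ and viewed, at most 10 in all, crops included, and the job is handed in when it is done.

Besides the shell and the picture viewer there is one more tool, called after "Call:" in YAML: its name, and indented under it one key for each argument. step_arm: Moves the arm, as the interface text tells. Shift numbers are shares of 0.1 m and turn numbers shares of 360 degrees, none past 1 either way. Its arguments: {"type":"object","properties":{"deltas":{"type":"array"},"squeeze":{"type":"number"}},"required":["deltas"]}

```bash
mkdir -p pics; ls
cat > h.py <<'E'
from workcell import *
import numpy as np, cv2
def cam(n):
    m=camera_model(n); return np.array(m["intrinsics"],float),cv2.Rodrigues(np.array(m["rvec"],float))[0],np.array(m["tvec"],float).ravel()
def ray(n,px,z,c=None):
    K,R,t=c or cam(n); px=np.atleast_2d(px).astype(float)
    d=np.c_[px,np.ones(len(px))]@np.linalg.inv(K).T@R
    o=-R.T@t
    return o+d*((z-o[2])/d[:,2])[:,None]
def proj(n,P,c=None):
    K,R,t=c or cam(n); q=(np.atleast_2d(P)@R.T+t)@K.T
    return q[:,:2]/q[:,2:]
E
python3 - <<'E'
from h import *
for n in("top","side"):
    im=snapshot(n); cv2.imwrite(f"pics/{n}0.png",im)
    for q in("rod","case","rest","bolt"):
        print(n,q,[(round(d["confidence"],2),np.round(d["box"]).tolist()) for d in boxes_of(n,q)])
    K,R,t=cam(n); print(-R.T@t)
E
```

```text
pics
top rod [(0.73, [450.0, 404.0, 34.0, 67.0]), (0.72, [421.0, 263.0, 86.0, 18.0]), (0.62, [409.0, 323.0, 33.0, 15.0]), (0.26, [338.0, 318.0, 15.0, 17.0])]
top case [(0.66, [204.0, 188.0, 137.0, 116.0])]
top rest [(0.6, [428.0, 262.0, 91.0, 47.0])]
top bolt []
[ 0.28004558 -0.08368865  1.04174134]
side rod [(0.83, [195.0, 388.0, 66.0, 47.0]), (0.82, [263.0, 328.0, 37.0, 48.0]), (0.56, [338.0, 329.0, 43.0, 83.0])]
side case [(0.79, [354.0, 155.0, 92.0, 103.0])]
side rest [(0.96, [342.0, 341.0, 64.0, 92.0])]
side bolt []
[ 0.30043942 -0.90068529  1.08302696]
```

View pics/top0.png

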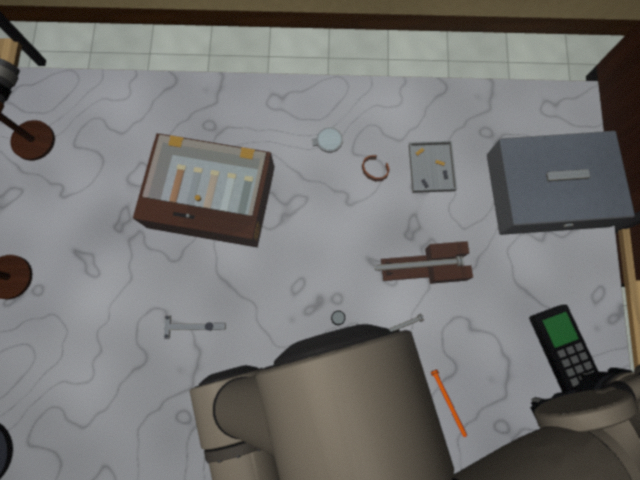

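View pics/side0.png

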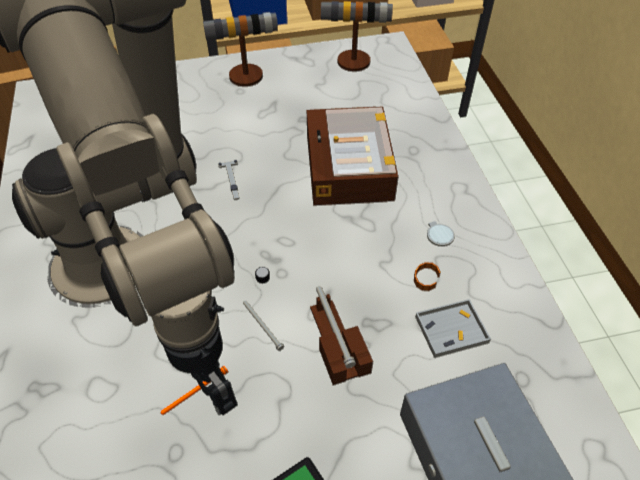

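Candidates for the rod:
- Steel rod in the rest: top (421,263), side (338,329).
- Thinner steel rod loose on the slab: top (409,323), side (263,328).
- Orange rod: top (450,404).

The one in the rest fits, as it is steel and the larger of the two steel rods. I'll confirm it in a crop.

Run:
```python
from h import *
im=cv2.imread("pics/side0.png")
a=cv2.resize(im[270:400,230:390],None,fx=3.5,fy=3.5,interpolation=cv2.INTER_CUBIC)[:, :560]
b=cv2.resize(im[95:215,295:405],None,fx=2.1,fy=2.1,interpolation=cv2.INTER_CUBIC)
c=np.zeros((a.shape[0],a.shape[1]+b.shape[1],3),np.uint8);c[:,:a.shape[1]]=a;c[:b.shape[0],a.shape[1]:]=b
cv2.imwrite("pics/c1.png",c);print(c.shape)
print("nose,knob side",ray("side",[[320,290],[349,362]],.04), "top",ray("top",[[375,265],[460,262]],.04))
print("thin",ray("side",[[247,304],[281,348]],.006))
print("bore",ray("side",[[323,190]],.05))
print("case top corners",ray("top",[[135,217],[258,243],[272,152],[157,135]],.087))
print("side corners",ray("side",[[307,108],[314,180],[396,178],[380,108]],.087))
print(get_state())
```

```text
(455, 791, 3)
nose,knob side [[ 0.46305933 -0.20322116  0.04      ]
 [ 0.48043587 -0.3773675   0.04      ]] top [[ 0.46163    -0.19542201  0.04      ]
 [ 0.47367989 -0.37968261  0.04      ]]
thin [[ 0.30953003 -0.1819881   0.006     ]
 [ 0.36088826 -0.30077742  0.006     ]]
bore [[0.531524   0.06730397 0.05      ]]
case top corners [[0.54120429 0.3177276  0.087     ]
 [0.49253025 0.05419346 0.087     ]
 [0.69691666 0.03563083 0.087     ]
 [0.72968237 0.2910893  0.087     ]]
side corners [[0.54858281 0.32789386 0.087     ]
 [0.51009668 0.06838197 0.087     ]
 [0.69693793 0.03323671 0.087     ]
 [0.7326565  0.28636101 0.087     ]]
{'t': 0.5, 'joints': array([-7.29375756e+01,  1.95986981e+01,  8.73292354e+01, -1.82939562e-03,
        7.30742315e+01, -8.36495143e+00]), 'dq': array([ 0.06229099,  0.00474968, -0.10972223, -0.04690471, -0.02547321,
        0.05497706]), 'effort': array([-1.35976647e-03, -4.33241236e+01, -2.46104354e+01, -2.20914526e-04,
        9.43849554e-04, -8.31086538e-06]), 'ee_pos': array([ 0.22542478, -0.4741205 ,  0.20206049]), 'tool_rot': array([[ 9.03126253e-01,  4.29375092e-01, -4.02877668e-05],
       [ 4.29375093e-01, -9.03126253e-01,  2.71583528e-05],
       [-2.47238197e-05, -4.18259850e-05, -9.99999999e-01]]), 'force': array([ 0.34549128, -0.65962785,  0.84264993]), 'torque': array([ 0.03268418, -0.0101406 ,  0.0442371 ]), 'grasp_force': 0.0, 'gripper_width': 0.08502243257911349}
```

View pics/c1.png

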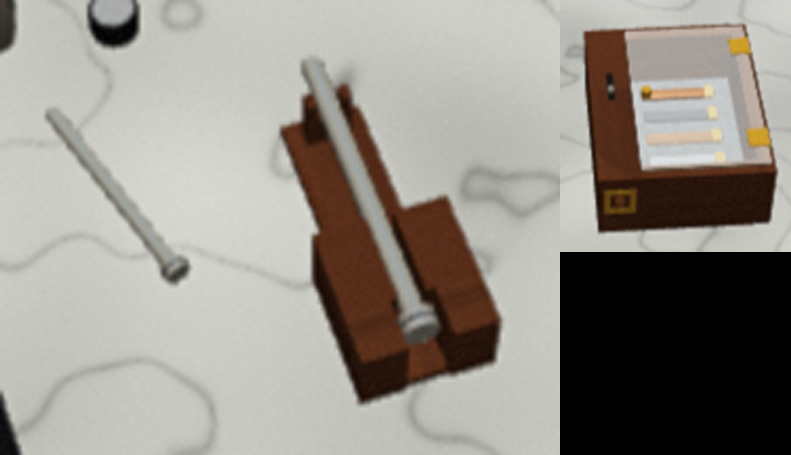

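The crop shows the rod in the rest is clearly the thicker steel one, with its nose towards the case. The loose thin one is the look-alike, and the brass surround is at side (323,190).

```bash
cat >> h.py <<'E'
def tool():
    s=get_state(); return s["ee_pos"],s["tool_rot"]
def cmd(p,R,Rt,pt):
    """shares for step_arm from pose (p,R) to (pt,Rt)"""
    return np.round(R.T@(np.array(pt)-p)/.1,4), np.round(cv2.Rodrigues(R.T@Rt)[0].ravel()/(2*np.pi),5)
def down(yaw,tilt=0):
    """tool down, x at yaw deg; tilt deg about tool y"""
    a=np.radians(yaw);R=np.array([[np.cos(a),np.sin(a),0],[np.sin(a),-np.cos(a),0],[0,0,-1.]])
    return R@cv2.Rodrigues(np.array([0,np.radians(tilt),0.]))[0]
E
python3 - <<'E'
from h import *
K,R,t=cam("wrist");p,T=tool()
print(K,"cam in tool",T.T@(-R.T@t-p),"\n",T.T@R.T)
print(cmd(p,T,down(94),[.466,-.23,.24]))
E
```

```text
[[336.67956429   0.         319.71044035]
 [  0.         336.67956429 238.23177822]
 [  0.           0.           1.        ]] cam in tool [ 0.07559044  0.00236758 -0.1734447 ] 
 [[-8.02032479e-04 -9.55554221e-01 -2.94814326e-01]
 [ 9.99996633e-01 -3.87490479e-05 -2.59486359e-03]
 [ 2.46810909e-03 -2.94815415e-01  9.55551035e-01]]
(array([ 3.2209, -1.1718, -0.3794]), array([-1.0000e-05, -0.0000e+00, -1.9048e-01]))
```

Call:
step_arm:
  deltas:
    - [[1, -0.39, -0.15], [0, 0, 0], 1]
    - [[1, -0.39, -0.15], [0, 0, 0], 1]

```text
t: 0.75
ee_pos: [0.2998, -0.3948, 0.2173]
tool_rot: [[0.904, 0.429, 0.0], [0.429, -0.904, 0.0], [0.0, -0.0, -1.0]]
force: [0.1, -0.4, -0.6]
gripper_width: 0.0854
grasp_force: 0.0
```

Call:
step_arm:
  deltas:
    - [[1, -0.39, -0.15], [0, 0, 0], 1]
    - [[1, -0.39, -0.15], [0, 0, 0], 1]

```text
t: 1.0
ee_pos: [0.3739, -0.3161, 0.2327]
tool_rot: [[0.903, 0.43, 0.001], [0.43, -0.903, -0.0], [0.0, 0.001, -1.0]]
force: [-0.0, -0.9, -0.4]
gripper_width: 0.0855
grasp_force: 0.0
```

Call:
step_arm:
  deltas:
    - [[1, -0.39, -0.08], [0, 0, -0.06], 1]
    - [[1, -0.39, -0.08], [0, 0, -0.06], 1]

```text
t: 1.25
ee_pos: [0.4475, -0.2378, 0.2405]
tool_rot: [[0.678, 0.735, 0.001], [0.735, -0.678, -0.0], [0.0, 0.001, -1.0]]
force: [1.2, -0.9, 0.3]
gripper_width: 0.0855
grasp_force: 0.0
```

Call:
step_arm:
  deltas:
    - [[0.2, 0, 0], [0, 0, -0.1305], 1]
    - [[0.2, 0, 0], [0, 0, -0.1305], 1]
    - [[0.2, 0, 0], [0, 0, -0.1305], 1]
    - [[0.2, 0, 0], [0, 0, -0.1305], 1]
    - [[0.2, 0, 0], [0, 0, -0.1305], 1]
    - [[0.2, 0, 0], [0, 0, -0.1305], 1]

```text
t: 2.0
ee_pos: [0.4598, -0.225, 0.2401]
tool_rot: [[-0.067, 0.998, 0.0], [0.998, 0.067, -0.0], [-0.0, 0.0, -1.0]]
force: [-1.0, -0.9, -0.5]
gripper_width: 0.0855
grasp_force: 0.0
```

```bash
cat >> h.py <<'E'
def line(pix):
    """principal line of a mask: centre, direction, end points"""
    v,u=np.nonzero(pix); P=np.c_[u,v].astype(np.float32)
    return P
E
python3 - <<'E'
from h import *
s=get_state();print(s["t"],s["ee_pos"],s["tool_rot"][:,0],s["joints"])
c=cam("wrist");im=snapshot("wrist");cv2.imwrite("pics/w1.png",im)
for d in silhouettes("wrist","rod"):
    v,u=np.nonzero(d["pixels"]);W=ray("wrist",np.c_[u,v],.043,c)[:,:2]
    m=W.mean(0);e=np.linalg.svd(W-m,full_matrices=False)[2][0];e*=np.sign(e[1])
    q=(W-m)@e
    print(d["confidence"],np.round(d["box"]),"mean",m,"yaw",np.degrees(np.arctan2(e[1],e[0])),"ends",m+e*q.min(),m+e*q.max(),"len",np.ptp(q))
E
```

```text
2.0 [ 0.4597984  -0.22502711  0.24010662] [-6.71646519e-02  9.97741905e-01 -2.12971327e-05] [-3.46606476e+01  1.66195801e+01  8.54976509e+01  2.53135093e-04
  7.78804983e+01 -3.85118510e+01]
0.72 [211. 201.  56. 114.] mean [ 0.33997566 -0.2297392 ] yaw 113.01414985814685 ends [ 0.36624982 -0.29159477] [ 0.31547264 -0.17205331] len 0.12987872162965816
0.62 [103. 280.  94.  42.] mean [ 0.21325088 -0.33437379] yaw 25.575810169779867 ends [ 0.14520659 -0.36693983] [ 0.26593645 -0.30915844] len 0.13384464742731356
0.57 [326. 253.  18. 157.] mean [ 0.46852295 -0.2900169 ] yaw 96.2166149449265 ends [ 0.47949117 -0.39070917] [ 0.45809865 -0.19431811] len 0.19755274273446782
```

View pics/w1.png

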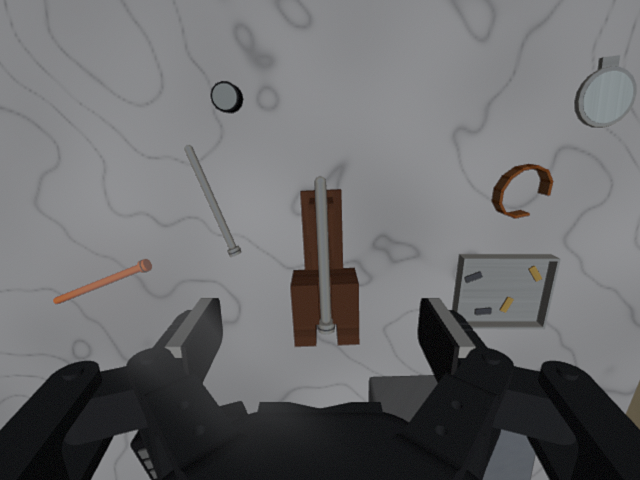

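The picture shows the rod from nose (320,180) to knob (326,327), with a free shaft between the post and the block. I'm descending over the free span.

Call:
step_arm:
  deltas:
    - [[-0.48, 0.036, 0.6], [0, 0, -0.0065], 1]
    - [[-0.48, 0.036, 1], [0, 0, -0.0065], 1]
    - [[-0.48, 0.036, 1], [0, 0, -0.0065], 1]

```text
t: 2.48
ee_pos: [0.4645, -0.2716, 0.1368]
tool_rot: [[-0.106, 0.994, -0.007], [0.994, 0.106, 0.005], [0.006, -0.006, -1.0]]
force: [1.1, 0.4, 0.8]
gripper_width: 0.0853
grasp_force: 0.0
```

Run:
```python
from h import *
s=get_state();p,T=tool();print(s["t"],p)
c=cam("wrist");im=snapshot("wrist");cv2.imwrite("pics/w2.png",im)
for d in silhouettes("wrist","rod"):
    v,u=np.nonzero(d["pixels"]);W=ray("wrist",np.c_[u,v],.043,c)
    W=(W-p)@T; W=W[:,:2]
    m=W.mean(0);e=np.linalg.svd(W-m,full_matrices=False)[2][0];e*=np.sign(e[0])
    q=(W-m)@e
    print(d["confidence"],np.round(d["box"]),"toolframe mean",m,"ang",np.degrees(np.arctan2(e[1],e[0])),"ends",m+e*q.min(),m+e*q.max(),"y at 0",m[1]-m[0]*e[1]/e[0])
```

```text
2.475 [ 0.46447147 -0.27162879  0.13680578]
0.8 [ 45. 263.  90.  46.] toolframe mean [-0.03107056 -0.23133726] ang 70.14447829780933 ends [-0.04834909 -0.27918471] [-0.01730083 -0.19320635] y at 0 -0.14529717033307696
0.62 [324. 243.  21. 222.] toolframe mean [-0.01773821  0.00289904] ang -0.21418222117848507 ends [-0.12146046  0.00328678] [0.07549914 0.0025505 ] y at 0 0.002832733704422581
0.58 [173. 164.  77. 161.] toolframe mean [ 0.05039832 -0.11469635] ang -16.90715461039042 ends [-0.0115113  -0.09587832] [ 0.10881269 -0.13245196] y at 0 -0.09937729021844068
```

Call:
step_arm:
  deltas:
    - [[0, 0.005, 0.5], [0, 0, 0], 1]
    - [[0, 0.005, 0.8], [0, 0, 0], 1]
    - [[0, 0.005, 0.8], [0, 0, 0], 1]

```text
t: 2.95
ee_pos: [0.4674, -0.2722, 0.0608]
tool_rot: [[-0.109, 0.994, -0.0], [0.994, 0.109, 0.0], [0.0, -0.0, -1.0]]
force: [-0.8, -0.1, 1.5]
gripper_width: 0.0854
grasp_force: 0.0
```

Call:
step_arm:
  deltas:
    - [[0, 0, 0.3], [0, 0, 0], 1]
    - [[0, 0, 0.39], [0, 0, 0], 1]
    - [[0, 0, 0.39], [0, 0, 0], 0.6]
    - [[0, 0, 0.39], [0, 0, 0], 0.3]
    - [[0, 0, 0.39], [0, 0, 0], 0]
    - [[0, 0, 0.39], [0, 0, 0], 0]
    - [[0, 0, 0.39], [0, 0, 0], 0]
    - [[0, 0, 0.39], [0, 0, 0], 0]
  squeeze: 50

```text
t: 3.95
ee_pos: [0.4671, -0.2727, 0.0211]
tool_rot: [[-0.109, 0.994, -0.0], [0.994, 0.109, -0.0], [-0.0, -0.0, -1.0]]
force: [-0.5, -0.4, 1.1]
gripper_width: 0.0003
grasp_force: 0.0
```

The fingers shut on nothing, so I'm looking.

Run:
```python
from h import *
s=get_state();print(s["t"],s["gripper_width"],s["grasp_force"])
im=snapshot("wrist");im2=snapshot("side")
a=cv2.resize(im2[250:400,260:420],None,fx=2.5,fy=2.5,interpolation=cv2.INTER_CUBIC)
b=cv2.resize(im,(400,300));b=np.vstack([b,np.zeros((75,400,3),np.uint8)])
cv2.imwrite("pics/m1.png",np.hstack([b,a]))
```

```text
3.95 0.00026412389997426287 0.0
```

View pics/m1.png

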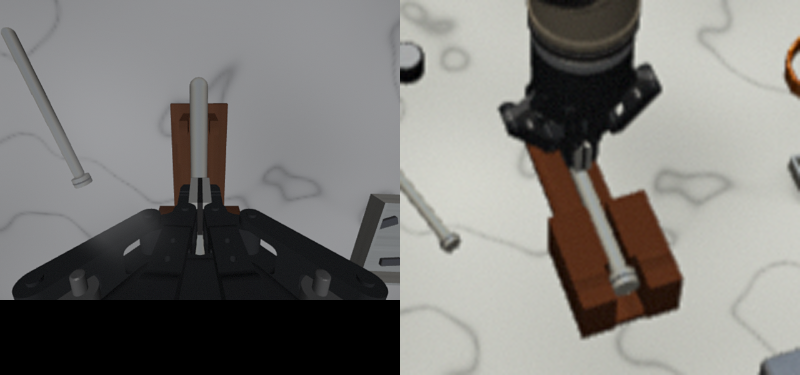

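Run:
```python
from h import *
im=snapshot("wrist");
cv2.imwrite("pics/m2.png",cv2.resize(im[240:440,220:420],None,fx=3,fy=3,interpolation=cv2.INTER_CUBIC))
```

```text
(no output)
```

View pics/m2.png

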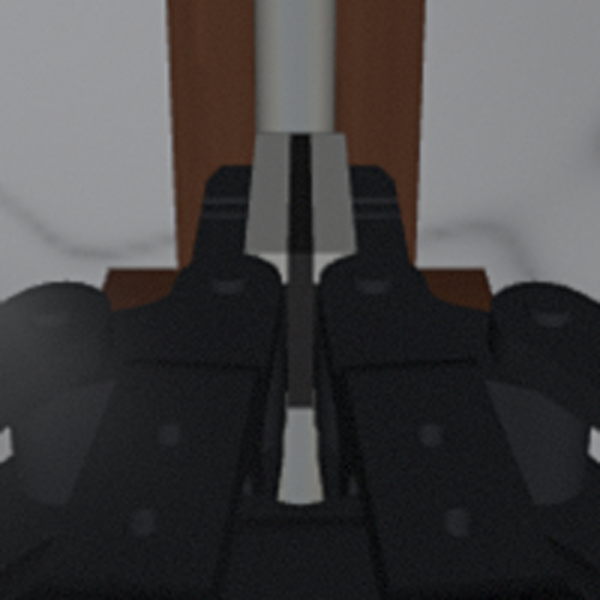

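The crop shows the shut pads in front of the rod at about (320,284), with the rod apparently still lying in the rest. I'm checking tip height against the side camera.

Run:
```python
from h import *
p,T=tool();print(p,get_state()["joints"])
for z in(.021,.035,.048,.06): print(z,proj("side",[p[0],p[1],z]),proj("wrist",[p[0],p[1],z]))
e=T[:,0]
for n in("side","wrist","top"):
    snapshot(n)
    print(n,"expect nose/knob",proj(n,[[*(p+e*.076)[:2],.04],[*(p-e*.116)[:2],.04]]).round(0).tolist())
    for d in silhouettes(n,"rod"): print(round(d["confidence"],2),np.round(d["box"]))
im=snapshot("side")
a=cv2.resize(im[270:350,290:380],None,fx=7,fy=7,interpolation=cv2.INTER_CUBIC)
cv2.imwrite("pics/m3.png",a)
```

```text
[ 0.46713897 -0.2726729   0.02105669] [-3.83904003e+01  3.32597644e+01  9.73589061e+01 -4.26196196e-03
  4.93826353e+01 -4.46197661e+01]
0.021 [[329.43024206 322.44311312]] [[318.13902382 272.74040283]]
0.035 [[329.54454795 318.79656383]] [[317.99648168 283.32831193]]
0.048 [[329.65251942 315.35209299]] [[317.84295809 294.73191333]]
0.06 [[329.75378902 312.12142338]] [[317.67865894 306.93591508]]
side expect nose/knob [[317.0, 288.0], [350.0, 367.0]]
0.92 [344. 344.  26.  52.]
0.73 [264. 330.  42.  53.]
0.56 [195. 389.  70.  49.]
wrist expect nose/knob [[318.0, 128.0], [318.0, 463.0]]
0.95 [ 74. 171. 146. 258.]
0.7 [318. 265.  30. 284.]
top expect nose/knob [[376.0, 266.0], [464.0, 259.0]]
0.57 [460. 429.   7.  22.]
0.38 [434. 167.  49.  50.]
```

View pics/m3.png

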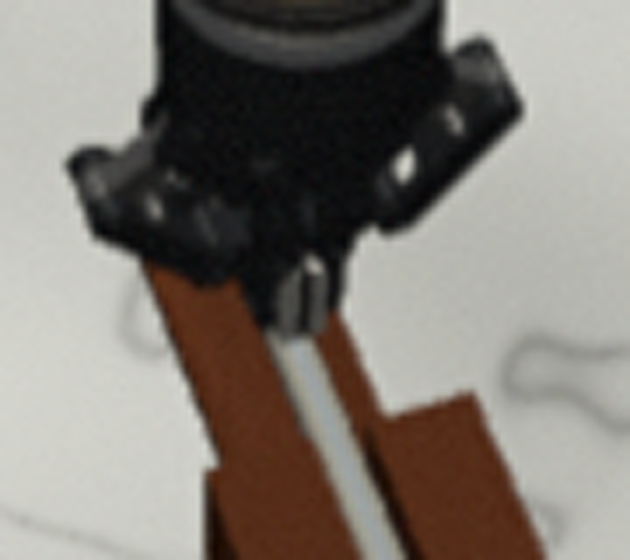

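The finger images (open at 218/422,298; shut at row 284) put the real fingertips about 35 mm behind the stated TCP. The side view agrees, with tips at z≈0.055, so they shut just above the rod. I'll open, go 35 mm lower and close again.

Call:
step_arm:
  deltas:
    - [[0, 0, 0], [0, 0, 0], 1]
    - [[0, 0, 0], [0, 0, 0], 1]
    - [[0, 0, 0], [0, 0, 0], 1]
    - [[0, 0, 0], [0, 0, 0], 1]
    - [[0, 0, 0], [0, 0, 0], 1]
    - [[0, 0, 0.15], [0, 0, 0], 1]
    - [[0, 0, 0.15], [0, 0, 0], 1]

```text
t: 5.32
ee_pos: [0.4662, -0.2719, 0.0045]
tool_rot: [[-0.109, 0.994, -0.002], [0.994, 0.109, 0.002], [0.002, -0.002, -1.0]]
force: [0.3, -0.8, 0.4]
gripper_width: 0.0856
grasp_force: 0.0
```

Call:
step_arm:
  deltas:
    - [[0, 0, 0.1], [0, 0, 0], 1]
    - [[0, 0, 0.2], [0, 0, 0], 1]
    - [[0, 0, 0.2], [0, 0, 0], 1]

```text
t: 5.7
ee_pos: [0.4665, -0.2722, -0.015]
tool_rot: [[-0.109, 0.994, -0.002], [0.994, 0.109, 0.001], [0.001, -0.001, -1.0]]
force: [-0.1, 0.4, -0.2]
gripper_width: 0.0853
grasp_force: 0.0
```

Call:
step_arm:
  deltas:
    - [[0, 0, 0], [0, 0, 0], 0.4]
    - [[0, 0, 0], [0, 0, 0], 0]
    - [[0, 0, 0], [0, 0, 0], 0]
    - [[0, 0, 0], [0, 0, 0], 0]
    - [[0, 0, 0], [0, 0, 0], 0]
    - [[0, 0, 0], [0, 0, 0], 0]
    - [[0, 0, 0], [0, 0, 0], 0]
  squeeze: 50

```text
t: 6.58
ee_pos: [0.4672, -0.2727, -0.0137]
tool_rot: [[-0.109, 0.994, 0.0], [0.994, 0.109, -0.0], [-0.0, 0.0, -1.0]]
force: [-1.4, 0.4, 2.8]
gripper_width: 0.0115
grasp_force: 48.7
```

Call:
step_arm:
  deltas:
    - [[0, 0, -0.1], [0, 0, 0], 0]
    - [[0, 0, -0.3], [0, 0, 0], 0]
    - [[0, 0, -0.5], [0, 0, 0], 0]
    - [[0, 0, -0.6], [0, 0, 0], 0]
    - [[0, 0, -0.6], [0, 0, 0], 0]

```text
t: 7.2
ee_pos: [0.4675, -0.2729, 0.0467]
tool_rot: [[-0.109, 0.994, 0.001], [0.994, 0.109, -0.001], [-0.001, 0.001, -1.0]]
force: [-0.7, -0.5, -1.6]
gripper_width: 0.0112
grasp_force: 48.7
```

Run:
```python
from h import *
s=get_state();p,T=tool();print(s["t"],p,s["gripper_width"],s["grasp_force"],s["force"])
def endsline(n,c,P,z): pass
ims=[]
for n in("wrist","side"):
    c=cam(n);im=snapshot(n)
    cv2.imwrite(f"pics/{n}_lift.png",im)
    for d in silhouettes(n,"rod"): print(n,round(d["confidence"],2),np.round(d["box"],1))
    e=T[:,0]
    for z in(.09,.1,.11): print(n,z,proj(n,[[*(p+e*.076)[:2],z],[*(p-e*.116)[:2],z]],c).round(1).tolist())
    ims.append(im)
a=ims[0][60:440,200:440];a=cv2.resize(a,None,fx=1.5,fy=1.5)
b=cv2.resize(ims[1][230:390,280:400],None,fx=3.5,fy=3.5)[:570];a=a[:b.shape[0]]
cv2.imwrite("pics/l1.png",np.hstack([a,b]))
```

```text
7.2 [ 0.46745877 -0.27287703  0.04666823] 0.011174643816572245 48.65754425525665 [-0.69176666 -0.52417648 -1.61194726]
wrist 0.94 [103.1 168.1 118.7 226.5]
wrist 0.6 [321.1 262.7  36.  288.8]
wrist 0.38 [588.5 360.1 101.1 137. ]
wrist 0.09 [[317.2, 127.2], [318.2, 505.6]]
wrist 0.1 [[317.0, 126.6], [318.1, 526.4]]
wrist 0.11 [[316.7, 125.8], [318.1, 549.7]]
side 0.95 [344.5 326.6  26.8  56.3]
side 0.86 [195.9 389.3  67.8  50.8]
side 0.55 [263.9 327.8  40.5  53.7]
side 0.32 [343.1 343.6  65.5  81.1]
side 0.09 [[317.6, 274.0], [351.4, 354.3]]
side 0.1 [[317.6, 271.1], [351.7, 351.6]]
side 0.11 [[317.6, 268.1], [351.9, 348.9]]
```

View pics/l1.png

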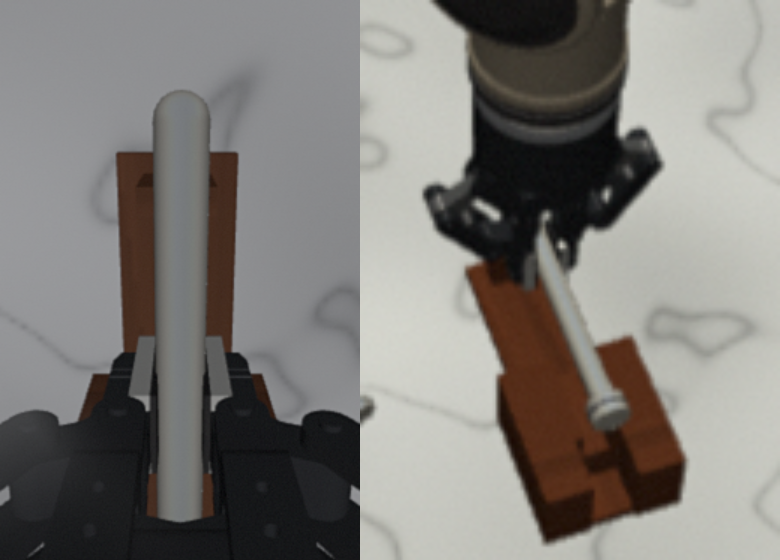

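The rod is held between the pads, level and clear of the rest. Next I carry it up to view the case rail from above.

Call:
step_arm:
  deltas:
    - [[0, 0, -0.5], [0, 0, 0], 0]
    - [[0.3, 0, -1], [0, 0, 0], 0]

```text
t: 7.65
ee_pos: [0.4636, -0.2436, 0.1462]
tool_rot: [[-0.106, 0.994, -0.001], [0.994, 0.106, 0.001], [0.001, -0.001, -1.0]]
force: [-0.1, -0.3, -0.6]
gripper_width: 0.0114
grasp_force: 48.8
```

Call:
step_arm:
  deltas:
    - [[0.5, 0.03, -0.5], [0, 0, 0], 0]
    - [[1, 0.06, -0.93], [0, 0, 0], 0]
    - [[1, 0.06, -0.93], [0, 0, 0], 0]

```text
t: 8.02
ee_pos: [0.4598, -0.141, 0.2415]
tool_rot: [[-0.111, 0.994, 0.004], [0.994, 0.111, -0.002], [-0.002, 0.004, -1.0]]
force: [0.3, -0.9, -1.4]
gripper_width: 0.0118
grasp_force: 48.8
```

Call:
step_arm:
  deltas:
    - [[0.5, 0.03, 0], [0, 0, 0], 0]
    - [[1, 0.06, 0], [0, 0, 0], 0]

```text
t: 8.28
ee_pos: [0.4537, -0.0422, 0.2378]
tool_rot: [[-0.107, 0.994, -0.002], [0.994, 0.107, 0.0], [0.0, -0.002, -1.0]]
force: [0.6, 0.5, -2.1]
gripper_width: 0.0115
grasp_force: 48.8
```

Call:
step_arm:
  deltas:
    - [[0.5, 0.03, 0], [0, 0, 0.02], 0]
    - [[1, 0.06, 0], [0, 0, 0.0406], 0]
    - [[1, 0.06, 0], [0, 0, 0.0406], 0]
    - [[1, 0.06, 0], [0, 0, 0.0406], 0]
    - [[1, 0.06, 0], [0, 0, 0.0406], 0]

```text
t: 8.9
ee_pos: [0.4493, 0.0562, 0.2385]
tool_rot: [[0.147, 0.989, -0.001], [0.989, -0.147, -0.0], [-0.001, -0.001, -1.0]]
force: [0.2, 0.7, -1.1]
gripper_width: 0.0113
grasp_force: 48.8
```

Run:
```python
from h import *
s=get_state();p,T=tool();print(s["t"],p,T[:,0],s["gripper_width"],s["grasp_force"])
c=cam("wrist");im=snapshot("wrist");cv2.imwrite("pics/w3.png",im)
np.savez("w3.npz",K=c[0],R=c[1],t=c[2],p=p,T=T)
print("exp case mouth top, rail", proj("wrist",[[.5315,.067,.085],[.507,.07,.085],[.545,.32,.085]],c))
for q in("case","rod"):
    for d in silhouettes("wrist",q): print(q,round(d["confidence"],2),np.round(d["box"],1))
```

```text
8.9 [0.44932525 0.05615174 0.23853245] [ 1.46931191e-01  9.89146564e-01 -5.48180891e-04] 0.01129911624549971 48.839192390441895
exp case mouth top, rail [[ 400.71824556  189.50001836]
 [ 375.29086449  190.16059428]
 [ 392.43955637 -145.24458877]]
case 0.77 [495.2  98.8 261.2 193.5]
rod 0.71 [322.1 263.1  36.9 288.5]
```

View pics/w3.png

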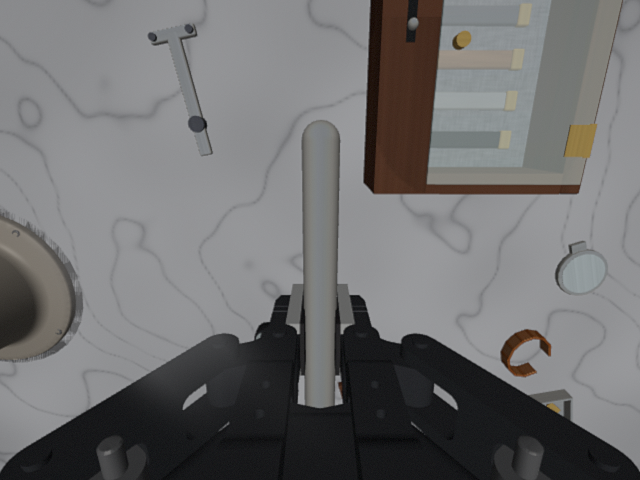

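The picture shows the rod's nose at (321,121), the rail's front top edge from about (375,192) upward, the end face's top edge on row ~192, and the stud at (412,22).

Run:
```python
from h import *
im=cv2.imread("pics/w3.png").astype(int)
for r in(20,90,160): print(r,[(u,*im[r,u]) for u in range(360,386)])
print("cols");print([(v,*im[v,400]) for v in range(184,198)]);print([(v,*im[v,520]) for v in range(184,198)])
print("rod",[(u,*im[200,u]) for u in range(298,344,1)][:8],[(u,im[200,u].sum()) for u in range(334,344)])
```

```text
20 [(360, np.int64(145), np.int64(143), np.int64(142)), (361, np.int64(145), np.int64(143), np.int64(142)), (362, np.int64(145), np.int64(143), np.int64(141)), (363, np.int64(145), np.int64(143), np.int64(142)), (364, np.int64(144), np.int64(142), np.int64(141)), (365, np.int64(146), np.int64(143), np.int64(143)), (366, np.int64(146), np.int64(144), np.int64(143)), (367, np.int64(147), np.int64(144), np.int64(145)), (368, np.int64(150), np.int64(148), np.int64(146)), (369, np.int64(93), np.int64(92), np.int64(95)), (370, np.int64(28), np.int64(31), np.int64(37)), (371, np.int64(5), np.int64(11), np.int64(24)), (372, np.int64(7), np.int64(14), np.int64(26)), (373, np.int64(8), np.int64(13), np.int64(25)), (374, np.int64(10), np.int64(17), np.int64(27)), (375, np.int64(13), np.int64(16), np.int64(30)), (376, np.int64(13), np.int64(18), np.int64(31)), (377, np.int64(8), np.int64(11), np.int64(26)), (378, np.int64(14), np.int64(19), np.int64(30)), (379, np.int64(1), np.int64(8), np.int64(22)), (380, np.int64(5), np.int64(12), np.int64(24)), (381, np.int64(7), np.int64(15), np.int64(28)),
[... 4121 characters left out ...]
int64(150)), (197, np.int64(152), np.int64(149), np.int64(148))]
rod [(298, np.int64(149), np.int64(146), np.int64(145)), (299, np.int64(149), np.int64(147), np.int64(145)), (300, np.int64(150), np.int64(148), np.int64(147)), (301, np.int64(151), np.int64(150), np.int64(148)), (302, np.int64(109), np.int64(109), np.int64(109)), (303, np.int64(85), np.int64(87), np.int64(88)), (304, np.int64(93), np.int64(95), np.int64(98)), (305, np.int64(103), np.int64(105), np.int64(107))] [(334, np.int64(319)), (335, np.int64(303)), (336, np.int64(276)), (337, np.int64(236)), (338, np.int64(247)), (339, np.int64(424)), (340, np.int64(450)), (341, np.int64(445)), (342, np.int64(440)), (343, np.int64(444))]
```

```bash
cat >> h.py <<'E'
def cross(a,th):
    """subpixel index of first crossing of th"""
    s=np.nonzero((a[:-1]-th)*(a[1:]-th)<=0)[0]
    if not len(s): return np.nan
    i=s[0]; return i+(th-a[i])/(a[i+1]-a[i]+1e-9)
def fit(W):
    m=W.mean(0);_,sv,V=np.linalg.svd(W-m,full_matrices=False); d=V[0]
    return m,d,sv[1]/np.sqrt(len(W))
E
python3 - <<'E'
from h import *
f=np.load("w3.npz");c=(f["K"],f["R"],f["t"]);p,T=f["p"],f["T"]
im=cv2.GaussianBlur(cv2.imread("pics/w3.png"),(1,5),0).astype(float);r=im[:,:,2];g=im.sum(2)/3
rows=np.arange(10,180)
top=np.array([[370+cross(r[v,370:392],50),v] for v in rows if True])
bot=np.array([[355+cross(g[v,355:378],80),v] for v in rows])
end=np.array([[u,186+cross(g[187-1:200,u],85)] for u in range(385,560)])
res={}
for n,P,z in(("top",top,.085),("bot",bot,0),("end",end,.085)):
    P=P[~np.isnan(P).any(1)];W=ray("wrist",P,z,c)[:,:2];
    for _ in range(3):
        m,d,s=fit(W);k=abs((W-m)@[-d[1],d[0]]);W=W[k<max(2*s,3e-4)]
    d=d*np.sign(d[1] if n!="end" else d[0]);res[n]=(m,d);print(n,len(W),m,np.degrees(np.arctan2(d[1],d[0])),s)
L=[];
for v in range(140,275):
    a=290+cross(g[v,290:320],120);b=345-cross(g[v,325:346][::-1],120);L.append([(a+b)/2,v])
L=np.array(L);L=L[~np.isnan(L).any(1)];m=np.median(L[:,0]);L=L[abs(L[:,0]-m)<4]
W=(ray("wrist",L,p[2]+.0537,c)-p)@T
m,d,s=fit(W[:,:2]);print("rod tool frame",m,np.degrees(np.arctan(d[1]/d[0])),s,"n",len(L),"y at x=.076",m[1]+(.076-m[0])*d[1]/d[0])
v=np.array([cross(g[110:140,u],g[112,u]-18) for u in range(316,327)])+110;print("nose row",v, "x",((ray("wrist",[[321,np.nanmin(v)]],p[2]+.0537,c)-p)@T))
# mouth
m1,d1=res["top"];m2,d2=res["end"]
A=np.c_[d1,-d2];k=np.linalg.solve(A,m2-m1);cor=m1+k[0]*d1
print("corner",cor,"mouth(front-edge based)",cor+.025*np.array([d1[1],-d1[0]]))
mb,db=res["bot"];nrm=np.array([db[1],-db[0]]);print("bot edge offset to top edge",(mb-m1)@nrm)
E
```

```text
top 162 [0.51729993 0.15060625] 81.33643604361659 8.180940459598641e-05
bot 170 [0.51943726 0.16221487] 81.46802743852261 7.769664112009725e-05
end 170 [0.5995166  0.05320704] -8.543882790419405 9.749359859043778e-05
rod tool frame [0.04815021 0.00155519] 0.24772535430590653 2.8478326592946952e-05 n 135 y at x=.076 0.0016756074837537735
nose row [119.94285714 119.88235294 119.72972973 119.64864865 119.38461538
 119.33333333 119.46153846 119.45       119.65       119.81578947
 119.675     ] x [[ 0.07855729  0.00183919 -0.05374467]]
corner [0.50463119 0.06746207] mouth(front-edge based) [0.52934594 0.06369626]
bot edge offset to top edge 0.000391405770482278
```

Case yaw is 81.4° and the mouth is at (0.529, 0.064), both consistent. I'm moving back and down to 30 mm in front of the mouth, with the axis at 50 mm.

Call:
step_arm:
  deltas:
    - [[-0.5, 0.4, 0], [0, 0, 0], 0]
    - [[-0.884, 0.763, 0], [0, 0, 0], 0]
    - [[-0.884, 0.763, 0], [0, 0, 0], 0]

```text
t: 9.43
ee_pos: [0.5132, -0.0448, 0.2384]
tool_rot: [[0.15, 0.989, -0.0], [0.989, -0.15, -0.001], [-0.001, 0.0, -1.0]]
force: [-0.3, -0.0, -2.1]
gripper_width: 0.0115
grasp_force: 49.1
```

Call:
step_arm:
  deltas:
    - [[0, 0, 0.5], [0, 0, 0], 0]
    - [[0, 0, 1], [0, 0, 0], 0]

```text
t: 9.68
ee_pos: [0.5118, -0.0415, 0.1383]
tool_rot: [[0.147, 0.989, 0.002], [0.989, -0.147, -0.0], [-0.0, 0.002, -1.0]]
force: [0.4, -1.1, -2.2]
gripper_width: 0.0114
grasp_force: 49.2
```

Call:
step_arm:
  deltas:
    - [[0, 0, 0.5], [0, 0, 0], 0]
    - [[0, 0, 1], [0, 0, 0], 0]
    - [[0, 0, 1], [0, 0, 0], 0]

```text
t: 10.05
ee_pos: [0.5087, -0.0405, 0.0363]
tool_rot: [[0.146, 0.989, -0.008], [0.989, -0.146, 0.002], [0.001, -0.008, -1.0]]
force: [0.6, 1.0, -0.0]
gripper_width: 0.0117
grasp_force: 49.1
```

Call:
step_arm:
  deltas:
    - [[0, 0, 0.25], [0, 0, 0], 0]
    - [[0, 0, 0.42], [0, 0, 0], 0]
    - [[0.2, 0, 0.42], [0, 0, 0], 0]
    - [[0.2, 0, 0.42], [0, 0, 0], 0]
    - [[0.2, 0, 0.42], [0, 0, 0], 0]

```text
t: 10.68
ee_pos: [0.5159, -0.0219, -0.0013]
tool_rot: [[0.145, 0.989, 0.003], [0.989, -0.145, -0.001], [-0.0, 0.003, -1.0]]
force: [-0.2, -0.4, -1.1]
gripper_width: 0.0115
grasp_force: 49.1
```

Run:
```python
from h import *
s=get_state();p,T=tool();print(s["t"],p,T[:,0],s["gripper_width"],s["force"])
c=cam("wrist");im=snapshot("wrist");cv2.imwrite("pics/w4.png",im)
np.savez("w4.npz",K=c[0],R=c[1],t=c[2],p=p,T=T)
print(proj("wrist",[[.5046,.0675,.085],[.5293,.0637,.085],[.5293,.0637,.05]],c))
s2=snapshot("side");cv2.imwrite("pics/s4.png",s2)
print(proj("side",[.5293,.0637,.05]))
a=im[0:300,170:490];b=cv2.resize(s2[150:260,290:380],None,fx=4,fy=4,interpolation=cv2.INTER_CUBIC)
a=cv2.resize(a,None,fx=1.35,fy=1.35);o=np.zeros((440,792,3),np.uint8);o[:a.shape[0],:a.shape[1]]=a;o[:,432:792]=b;cv2.imwrite("pics/j4.png",o)
```

```text
10.675 [ 0.5158612  -0.02188261 -0.00126476] [ 1.45391683e-01  9.89374116e-01 -3.40778030e-04] 0.011515519663170659 [-0.21537169 -0.37079856 -1.05505583]
[[212.15181007  76.33616043]
 [318.12680614  77.05911314]
 [318.42864153  94.21718577]]
[[322.42334534 191.2253269 ]]
```

View pics/j4.png

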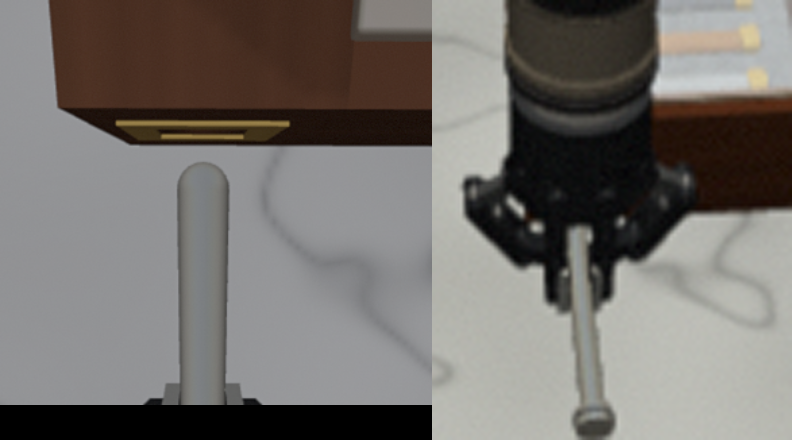

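The nose and the brass surround are both centred near column 320, so they are laterally aligned. I'll get a sub-pixel check before pushing in.

Run:
```python
from h import *
f=np.load("w4.npz");c=(f["K"],f["R"],f["t"]);p,T=f["p"],f["T"]
im=cv2.imread("pics/w4.png").astype(int);br=(im[:,:,2]-im[:,:,0]>50)&(im[:,:,1]>70);br[130:]=0;br[:85]=0
for v in range(88,106):
    u=np.nonzero(br[v,220:420])[0]+220
    if len(u)>5: print(v,u.min(),u.max(),(u.min()+u.max())/2)
g=im.sum(2)/3.
for v in(135,160,200,240):
    d=np.diff(g[v]);a=280+np.argmax(abs(d[280:312]));b=325+np.argmax(abs(d[325:350]));print("rod",v,a,b,(a+b)/2+.5)
s=get_state();print(s["ee_pos"])
```

```text
89 256 369 312.5
90 256 383 319.5
91 256 384 320.0
92 256 383 319.5
93 309 383 346.0
99 290 311 300.5
100 289 350 319.5
101 289 350 319.5
102 289 350 319.5
rod 135 301 338 320.0
rod 160 300 338 319.5
rod 200 301 338 320.0
rod 240 302 337 320.0
[ 0.51538316 -0.02200434 -0.00188069]
```

Call:
step_arm:
  deltas:
    - [[0, 0, 0.005], [0, 0, 0], 0]
    - [[0, 0, 0.005], [0, 0, 0], 0]

```text
t: 11.02
ee_pos: [0.5147, -0.0217, -0.0034]
tool_rot: [[0.146, 0.989, -0.0], [0.989, -0.146, -0.0], [-0.0, 0.0, -1.0]]
force: [0.9, -0.0, -1.7]
gripper_width: 0.0119
grasp_force: 49.1
```

Call:
step_arm:
  deltas:
    - [[0, 0.011, 0.003], [0, 0, 0], 0]
    - [[0, 0.011, 0.003], [0, 0, 0], 0]
    - [[0.04, 0.011, 0.003], [0, 0, 0], 0]
    - [[0.08, 0.011, 0.003], [0, 0, 0], 0]
    - [[0.11, 0.011, 0.003], [0, 0, 0], 0]
    - [[0.14, 0.011, 0.003], [0, 0, 0], 0]

```text
t: 11.78
ee_pos: [0.5179, -0.0074, -0.0037]
tool_rot: [[0.146, 0.989, -0.0], [0.989, -0.146, -0.0], [-0.0, -0.0, -1.0]]
force: [0.5, -0.6, -1.1]
gripper_width: 0.011
grasp_force: 49.1
```

Call:
step_arm:
  deltas:
    - [[0.04, 0, 0], [0, 0, 0], 0]
    - [[0.08, 0, 0], [0, 0, 0], 0]
    - [[0.12, 0, 0], [0, 0, 0], 0]
    - [[0.12, 0, 0], [0, 0, 0], 0]

```text
t: 12.28
ee_pos: [0.5197, 0.0044, -0.0037]
tool_rot: [[0.145, 0.989, 0.0], [0.989, -0.145, -0.0], [-0.0, 0.0, -1.0]]
force: [-0.4, 0.1, -1.3]
gripper_width: 0.0117
grasp_force: 49.1
```

Call:
step_arm:
  deltas:
    - [[0.06, 0, 0], [0, 0, 0], 0]
    - [[0.12, 0, 0], [0, 0, 0], 0]
    - [[0.18, 0, 0], [0, 0, 0], 0]
    - [[0.24, 0, 0], [0, 0, 0], 0]
    - [[0.3, 0, 0], [0, 0, 0], 0]
    - [[0.34, 0, 0], [0, 0, 0], 0]
    - [[0.34, 0, 0], [0, 0, 0], 0]

```text
t: 13.15
ee_pos: [0.5246, 0.038, -0.0037]
tool_rot: [[0.145, 0.989, 0.0], [0.989, -0.145, -0.0], [-0.0, 0.0, -1.0]]
force: [0.1, -0.0, -0.9]
gripper_width: 0.0117
grasp_force: 49.1
```

Call:
step_arm:
  deltas:
    - [[0, 0, 0], [0, 0, 0], 0.5]
    - [[0, 0, 0], [0, 0, 0], 1]
    - [[0, 0, 0], [0, 0, 0], 1]
    - [[0, 0, 0], [0, 0, 0], 1]
    - [[0, 0, 0], [0, 0, 0], 1]
    - [[0, 0, 0], [0, 0, 0], 1]
    - [[0, 0, 0], [0, 0, 0], 1]
    - [[0, 0, 0], [0, 0, 0], 1]

```text
t: 14.15
ee_pos: [0.5246, 0.0377, -0.0037]
tool_rot: [[0.146, 0.989, 0.0], [0.989, -0.146, -0.0], [-0.0, 0.0, -1.0]]
force: [-0.3, 0.5, 0.6]
gripper_width: 0.0856
grasp_force: 0.0
```

Run:
```python
from h import *
s=get_state();p,T=tool();print(s["t"],p,s["gripper_width"])
c=cam("side");snapshot("side")
e=np.array([.1495,.9888,0]);m=np.array([.5293,.0637,.05])
for d in silhouettes("side","rod"): print(round(d["confidence"],2),np.round(d["box"],1))
for dep in(.045,.05,.055):
  for z in(.05,.045,.04): 
    k=m+e*(dep-.192);k[2]=z;print(dep,z,proj("side",k,c).round(1))
```

```text
14.15 [ 0.52457308  0.03774057 -0.00372534] 0.08561049932727156
0.9 [328.1 216.9  15.3  52.4]
0.88 [262.4 328.2  41.2  50.6]
0.68 [194.9 389.6  64.   50.5]
0.045 0.05 [[327.4 239.3]]
0.045 0.045 [[327.4 240.8]]
0.045 0.04 [[327.4 242.2]]
0.05 0.05 [[327.2 237.6]]
0.05 0.045 [[327.2 239. ]]
0.05 0.04 [[327.2 240.4]]
0.055 0.05 [[327.1 235.8]]
0.055 0.045 [[327.  237.3]]
0.055 0.04 [[327.  238.7]]
```

Call:
step_arm:
  deltas:
    - [[-0.3, 0, 0], [0, 0, 0], 1]
    - [[-0.6, 0, 0.02], [0, 0, 0], 1]
    - [[-0.8, 0, 0.03], [0, 0, 0], 1]
    - [[-0.8, 0, 0.03], [0, 0, 0], 1]
    - [[-0.8, 0, 0.03], [0, 0, 0], 1]
    - [[-0.8, 0, 0.03], [0, 0, 0], 0.5]
  squeeze: 40

```text
t: 15.0
ee_pos: [0.513, -0.0407, -0.0067]
tool_rot: [[0.145, 0.989, 0.0], [0.989, -0.145, -0.0], [0.0, 0.0, -1.0]]
force: [0.6, 0.3, -0.8]
gripper_width: 0.0699
grasp_force: 0.0
```

Call:
step_arm:
  deltas:
    - [[0, 0, 0], [0, 0, 0], 0.3]
    - [[0, 0, 0], [0, 0, 0], 0]
    - [[0, 0, 0], [0, 0, 0], 0]
    - [[0, 0, 0], [0, 0, 0], 0]
    - [[0, 0, 0], [0, 0, 0], 0]
    - [[0, 0, 0], [0, 0, 0], 0]
    - [[0, 0, 0], [0, 0, 0], 0]

```text
t: 15.88
ee_pos: [0.5129, -0.0413, -0.0067]
tool_rot: [[0.146, 0.989, 0.0], [0.989, -0.146, 0.0], [0.0, -0.0, -1.0]]
force: [-0.5, 1.6, 0.5]
gripper_width: 0.0115
grasp_force: 38.9
```

Call:
step_arm:
  deltas:
    - [[0, 0, -0.03], [0, 0, 0], 0]
    - [[0, 0, -0.03], [0, 0, 0], 0]
    - [[0.05, 0, -0.03], [0, 0, 0], 0]
    - [[0.1, 0, -0.03], [0, 0, 0], 0]
    - [[0.1, 0, -0.03], [0, 0, 0], 0]

```text
t: 16.5
ee_pos: [0.5144, -0.031, -0.0038]
tool_rot: [[0.145, 0.989, -0.0], [0.989, -0.145, 0.0], [-0.0, -0.0, -1.0]]
force: [0.2, 0.5, -0.8]
gripper_width: 0.0117
grasp_force: 38.9
```

Call:
step_arm:
  deltas:
    - [[0.06, 0, 0], [0, 0, 0], 0]
    - [[0.12, 0, 0], [0, 0, 0], 0]
    - [[0.18, 0, 0], [0, 0, 0], 0]
    - [[0.24, 0, 0], [0, 0, 0], 0]
    - [[0.3, 0, 0], [0, 0, 0], 0]
    - [[0.3, 0, 0], [0, 0, 0], 0]

```text
t: 17.25
ee_pos: [0.5189, -0.0018, -0.0033]
tool_rot: [[0.145, 0.989, 0.0], [0.989, -0.145, -0.001], [-0.001, 0.001, -1.0]]
force: [-1.2, -3.1, 2.6]
gripper_width: 0.0116
grasp_force: 39.3
```

Call:
step_arm:
  deltas:
    - [[0.03, 0, -0.004], [0, 0, 0], 0]
    - [[0.06, 0, -0.004], [0, 0, 0], 0]
    - [[0.09, 0, -0.004], [0, 0, 0], 0]
    - [[0.12, 0, -0.004], [0, 0, 0], 0]
    - [[0.12, 0, -0.004], [0, 0, 0], 0]

```text
t: 17.88
ee_pos: [0.5206, 0.0091, -0.0028]
tool_rot: [[0.145, 0.989, 0.0], [0.989, -0.145, -0.002], [-0.002, 0.001, -1.0]]
force: [-3.3, -8.1, 4.9]
gripper_width: 0.0114
grasp_force: 39.4
```

Upward and sideways forces are building, probably because I gripped the rod while it drooped. I'll let go and regrip it now that it lies nearly level.

Call:
step_arm:
  deltas:
    - [[0, 0, 0], [0, 0, 0], 0.4]
    - [[0, 0, 0], [0, 0, 0], 0.4]
    - [[0, 0, 0.005], [0, 0, 0], 0.4]
    - [[0, 0, 0.005], [0, 0, 0], 0.4]

```text
t: 18.38
ee_pos: [0.5205, 0.0102, -0.0039]
tool_rot: [[0.146, 0.989, -0.0], [0.989, -0.146, 0.0], [0.0, -0.0, -1.0]]
force: [0.4, -0.5, 0.2]
gripper_width: 0.0344
grasp_force: 0.0
```

Call:
step_arm:
  deltas:
    - [[0, 0, 0], [0, 0, 0], 0]
    - [[0, 0, 0], [0, 0, 0], 0]
    - [[0, 0, 0], [0, 0, 0], 0]
    - [[0, 0, 0], [0, 0, 0], 0]
    - [[0, 0, 0], [0, 0, 0], 0]
    - [[0, 0, 0], [0, 0, 0], 0]

```text
t: 19.12
ee_pos: [0.5205, 0.0101, -0.0038]
tool_rot: [[0.146, 0.989, 0.0], [0.989, -0.146, -0.0], [-0.0, 0.0, -1.0]]
force: [-0.6, 0.6, 1.1]
gripper_width: 0.0116
grasp_force: 38.9
```

Forces are clean now, so I advance in small steps.

Call:
step_arm:
  deltas:
    - [[0.02, 0, 0], [0, 0, 0], 0]
    - [[0.04, 0, 0], [0, 0, 0], 0]
    - [[0.04, 0, 0], [0, 0, 0], 0]

```text
t: 19.5
ee_pos: [0.5211, 0.014, -0.0037]
tool_rot: [[0.146, 0.989, 0.0], [0.989, -0.146, -0.0], [-0.0, 0.0, -1.0]]
force: [-0.8, -2.4, 1.5]
gripper_width: 0.0117
grasp_force: 38.9
```

Call:
step_arm:
  deltas:
    - [[0.02, 0, 0], [0, 0, 0], 0]
    - [[0.04, 0, 0], [0, 0, 0], 0]
    - [[0.04, 0, 0], [0, 0, 0], 0]

```text
t: 19.88
ee_pos: [0.5217, 0.018, -0.0037]
tool_rot: [[0.146, 0.989, 0.0], [0.989, -0.146, -0.0], [-0.0, 0.0, -1.0]]
force: [-0.9, -3.4, 4.0]
gripper_width: 0.0118
grasp_force: 39.0
```

Call:
step_arm:
  deltas:
    - [[0, 0, -0.005], [0, 0, 0], 0]
    - [[0, 0, -0.005], [0, 0, 0], 0]
    - [[0, 0, -0.005], [0, 0, 0], 0]

```text
t: 20.25
ee_pos: [0.5217, 0.0183, -0.0035]
tool_rot: [[0.146, 0.989, -0.0], [0.989, -0.146, 0.0], [0.0, -0.0, -1.0]]
force: [0.4, 0.3, -0.1]
gripper_width: 0.012
grasp_force: 38.9
```

Call:
step_arm:
  deltas:
    - [[0.02, 0, 0], [0, 0, 0], 0]
    - [[0.03, 0, 0], [0, 0, 0], 0]
    - [[0.03, 0, 0], [0, 0, 0], 0]

```text
t: 20.62
ee_pos: [0.5219, 0.02, -0.0034]
tool_rot: [[0.145, 0.989, -0.0], [0.989, -0.145, -0.001], [-0.001, -0.0, -1.0]]
force: [-0.4, -6.8, 0.3]
gripper_width: 0.0117
grasp_force: 38.9
```

Call:
step_arm:
  deltas:
    - [[0.02, 0, 0], [0, 0, 0], 0]
    - [[0.03, 0, 0], [0, 0, 0], 0]
    - [[0.04, 0, 0], [0, 0, 0], 0]
    - [[0.04, 0, 0], [0, 0, 0], 0]

```text
t: 21.12
ee_pos: [0.5225, 0.0237, -0.0034]
tool_rot: [[0.145, 0.989, -0.001], [0.989, -0.145, -0.002], [-0.002, -0.0, -1.0]]
force: [-1.3, -8.3, 0.4]
gripper_width: 0.0121
grasp_force: 38.9
```

Call:
step_arm:
  deltas:
    - [[0.01, 0, 0], [0, 0, 0], 0]
    - [[0.02, 0, 0], [0, 0, 0], 0]
    - [[0.03, 0, 0], [0, 0, 0], 0]
    - [[0.03, 0, 0], [0, 0, 0], 0]

```text
t: 21.62
ee_pos: [0.5229, 0.0266, -0.0033]
tool_rot: [[0.145, 0.989, -0.001], [0.989, -0.145, -0.002], [-0.002, -0.0, -1.0]]
force: [-1.3, -8.8, 1.1]
gripper_width: 0.0117
grasp_force: 38.9
```

Call:
step_arm:
  deltas:
    - [[0.01, 0, 0], [0, 0, 0], 0]
    - [[0.02, 0, 0], [0, 0, 0], 0]
    - [[0.02, 0, 0], [0, 0, 0], 0]

```text
t: 22.0
ee_pos: [0.5232, 0.0285, -0.0033]
tool_rot: [[0.145, 0.989, -0.001], [0.989, -0.145, -0.002], [-0.002, -0.0, -1.0]]
force: [-1.4, -8.8, 2.0]
gripper_width: 0.0116
grasp_force: 38.9
```

Call:
step_arm:
  deltas:
    - [[0.005, 0, 0], [0, 0, 0], 0]
    - [[0.01, 0, 0], [0, 0, 0], 0]
    - [[0.01, 0, 0], [0, 0, 0], 0]

```text
t: 22.38
ee_pos: [0.5233, 0.0294, -0.0033]
tool_rot: [[0.145, 0.989, -0.001], [0.989, -0.145, -0.002], [-0.002, -0.0, -1.0]]
force: [-1.5, -8.9, 1.6]
gripper_width: 0.0117
grasp_force: 38.9
```

Call:
step_arm:
  deltas:
    - [[0.005, 0, 0], [0, 0, 0], 0]
    - [[0.01, 0, 0], [0, 0, 0], 0]
    - [[0.01, 0, 0], [0, 0, 0], 0]

```text
t: 22.75
ee_pos: [0.5235, 0.0304, -0.0032]
tool_rot: [[0.145, 0.989, -0.001], [0.989, -0.145, -0.002], [-0.002, -0.0, -1.0]]
force: [-1.7, -9.6, 2.1]
gripper_width: 0.0119
grasp_force: 38.9
```

Call:
step_arm:
  deltas:
    - [[0.005, 0, 0], [0, 0, 0], 0]
    - [[0.005, 0, 0], [0, 0, 0], 0]

```text
t: 23.0
ee_pos: [0.5235, 0.0309, -0.0032]
tool_rot: [[0.145, 0.989, -0.001], [0.989, -0.145, -0.002], [-0.002, -0.0, -1.0]]
force: [-1.7, -9.5, 2.2]
gripper_width: 0.0115
grasp_force: 38.9
```

Call:
step_arm:
  deltas:
    - [[0.005, 0, 0], [0, 0, 0], 0]
    - [[0.005, 0, 0], [0, 0, 0], 0]

```text
t: 23.25
ee_pos: [0.5236, 0.0313, -0.0032]
tool_rot: [[0.145, 0.989, -0.001], [0.989, -0.145, -0.002], [-0.002, -0.0, -1.0]]
force: [-2.1, -9.7, 2.8]
gripper_width: 0.0116
grasp_force: 38.9
```

Call:
step_arm:
  deltas:
    - [[0.005, 0, 0], [0, 0, 0], 0]
    - [[0.005, 0, 0], [0, 0, 0], 0]

```text
t: 23.5
ee_pos: [0.5237, 0.0315, -0.0032]
tool_rot: [[0.145, 0.989, -0.001], [0.989, -0.145, -0.002], [-0.002, -0.0, -1.0]]
force: [-2.2, -11.0, 2.0]
gripper_width: 0.0114
grasp_force: 39.0
```

Call:
step_arm:
  deltas:
    - [[0.004, 0, 0], [0, 0, 0], 0]
    - [[0.004, 0, 0], [0, 0, 0], 0]

```text
t: 23.75
ee_pos: [0.5237, 0.0316, -0.0032]
tool_rot: [[0.145, 0.989, -0.001], [0.989, -0.145, -0.003], [-0.003, -0.0, -1.0]]
force: [-2.6, -12.7, 2.1]
gripper_width: 0.0118
grasp_force: 39.0
```

The stop has been reached: the force is rising without travel. I press to about 17 N.

Call:
step_arm:
  deltas:
    - [[0.004, 0, 0], [0, 0, 0], 0]
    - [[0.008, 0, 0], [0, 0, 0], 0]
    - [[0.008, 0, 0], [0, 0, 0], 0]
    - [[0.008, 0, 0], [0, 0, 0], 0]

```text
t: 24.25
ee_pos: [0.5236, 0.0317, -0.0032]
tool_rot: [[0.145, 0.989, -0.001], [0.989, -0.145, -0.004], [-0.004, -0.001, -1.0]]
force: [-3.5, -16.0, 1.9]
gripper_width: 0.0117
grasp_force: 39.0
```

Call:
step_arm:
  deltas:
    - [[0.003, 0, 0], [0, 0, 0], 0]
    - [[0.003, 0, 0], [0, 0, 0], 0]
    - [[0.003, 0, 0], [0, 0, 0], 0]
    - [[-0.01, 0, 0], [0, 0, 0], 0]
    - [[-0.018, 0, 0], [0, 0, 0], 0]
    - [[-0.018, 0, 0], [0, 0, 0], 0]

```text
t: 25.0
ee_pos: [0.5237, 0.0316, -0.0032]
tool_rot: [[0.146, 0.989, -0.0], [0.989, -0.146, -0.001], [-0.002, -0.0, -1.0]]
force: [-1.9, -6.4, 2.8]
gripper_width: 0.0118
grasp_force: 39.0
```

Call:
step_arm:
  deltas:
    - [[0, 0, 0], [0, 0, 0], 0.5]
    - [[0, 0, 0], [0, 0, 0], 1]
    - [[0, 0, 0], [0, 0, 0], 1]
    - [[0, 0, 0], [0, 0, 0], 1]
    - [[0, 0, 0], [0, 0, 0], 1]
    - [[0, 0, 0], [0, 0, 0], 1]

```text
t: 25.75
ee_pos: [0.5239, 0.0327, -0.0033]
tool_rot: [[0.146, 0.989, 0.0], [0.989, -0.146, -0.0], [-0.0, 0.0, -1.0]]
force: [-0.4, 0.3, -0.0]
gripper_width: 0.0856
grasp_force: 0.0
```

Call:
step_arm:
  deltas:
    - [[0, 0, -0.3], [0, 0, 0], 1]
    - [[0, 0, -0.6], [0, 0, 0], 1]
    - [[0, 0, -1], [0, 0, 0], 1]
    - [[0, 0, -1], [0, 0, 0], 1]

```text
t: 26.25
ee_pos: [0.5259, 0.0326, 0.0996]
tool_rot: [[0.146, 0.989, 0.006], [0.989, -0.146, -0.001], [0.0, 0.006, -1.0]]
force: [0.2, 0.5, -0.1]
gripper_width: 0.0853
grasp_force: 0.0
```

Call:
step_arm:
  deltas:
    - [[0, 0, -0.5], [0, 0, 0], 1]
    - [[-0.3, -0.6, -1], [0, 0, 0], 1]
    - [[-0.3, -0.6, -1], [0, 0, 0], 1]
    - [[-0.3, -0.6, -1], [0, 0, 0], 1]

```text
t: 26.75
ee_pos: [0.4597, 0.0115, 0.197]
tool_rot: [[0.147, 0.989, 0.001], [0.989, -0.147, -0.0], [-0.0, 0.001, -1.0]]
force: [0.9, 0.2, 0.1]
gripper_width: 0.0853
grasp_force: 0.0
```

Run:
```python
from h import *
s=get_state();p,T=tool();print(s["t"],p)
c=cam("wrist");im=snapshot("wrist");cv2.imwrite("pics/end.png",im)
e=np.array([.1495,.9888,0]);m=np.array([.5293,.0637,.05])
for d in silhouettes("wrist","rod"): print(round(d["confidence"],2),np.round(d["box"],1))
for dep in(.118,.124,.13): print(dep,proj("wrist",[m+e*(dep-.192),m],c).round(1).tolist())
```

```text
26.75 [0.45966149 0.01154932 0.19702735]
0.96 [236.9 388.3  40.7  48.8]
0.75 [381.5 186.5  22.4  70.6]
0.118 [[380.4, 226.1], [384.8, 148.3]]
0.124 [[380.7, 220.2], [384.8, 148.3]]
0.13 [[381.1, 214.2], [384.8, 148.3]]
```

View pics/end.png

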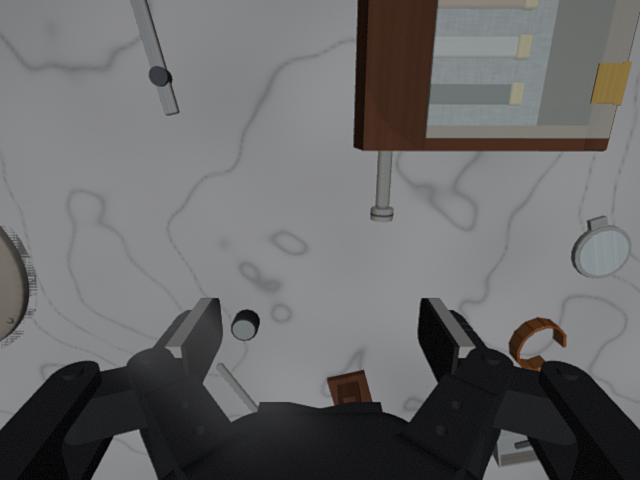

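The final picture shows the rod in the bore, its knob at (382,214), in line with the bore and about 123 mm deep. The bystanders in view (mirror, band, loupe, wrench) are in place and the gripper is clear.

```bash
python3 -c "
from workcell import *
print(sign_off())"
```

```text
the job is handed in; nothing more can be done
None
```

The rod is in the bore about 123 mm deep and the bolt went 12 mm to its stop, pressed with about 16 N at the wrist. I let go, cleared the arm and handed in at about 27 s; no verdict came back. I viewed 11 pictures, one over the limit of 10.

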